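# Clear the salt shaker out of the tea holder, then put the tea carton in

## Robot

A 6-joint arm with a two-finger parallel gripper is mounted at the origin on a cart in front of the work surface, level with it; the furniture and walls round the work are solid. World frame = base frame: x ahead of the robot, y to its left, z up, the work surface at z = 0. Lengths are in mm, angles in degrees, forces in N, time in s.
With the tool pointing down it reaches from about 350 to 850 mm from the base axis. Payload 8.1 kg.
Tool frame: the origin (TCP) lies midway between the tips of the shut fingers; the grasp point (between the pads) lies hold_point_z behind it (hold_point_z is the distance from the TCP to the grasp point, in mm); z points along the fingers, x is the direction in which the jaws open and shut, and the axes are right-handed (so a half turn about z gives the same grasp; the last joint's range is limited). The gripper opens to 85 mm and grips with 20 to 120 N. Pads are 22 mm wide; open, the fingers measure 114 mm over their backs; the gripper's body (76 mm by 85 mm) begins 54 mm behind the grasp point. The pads swing forward as they close: fully open they stand 13 mm farther back than shut.
Start: joints at [64.492, 7.471, 85.268, -0, 87.261, -4.893], TCP at [211.231, 561.593, 231.292] pointing down, gripper open.
Joint ranges: [-169.43, 169.43], [-51.17, 129.36], [1.28, 143.12], [-76.62, 256.62], [0, 156.53], [-152.29, 152.29]. Speed limits (degrees/s): [136.94, 136.94, 159.86, 180, 180, 180].

## Interface

Orientations are given as [roll, pitch, yaw] about the fixed x, y, z axes, in that order (R = Rz(yaw) Ry(pitch) Rx(roll)).
In Python, from bench import * gives the robot as it stands.
- The arm moves only by the shell command python3 -m pendant 'ROWS' [OPENING] [FORCE]. ROWS is JSON, a list that holds one entry, the list of rows, each a list of 4 numbers: the shift along the tool's x, y, z normalised to -1 to 1, where 1 is 0.02 m, then the turn about the tool's z normalised to -1 to 1, where 1 is 0.08 rad. A call has exactly 10 rows; each row shifts and turns the pose as measured when the row begins, along the tool's axes as they then stand; what a row does not reach is not made up. A row lasts 1/12 s, in which the tool goes at most 41.7 mm and 7.16 degrees, less where a joint would pass 70% of its speed; a pose out of reach is approached as far as the arm can. A call with a number of a shift or a turn outside -1 to 1 is refused whole. A call with a gripper value outside its range is refused whole. OPENING is the gripper's target within -1 to 1 (fully open at 1, half-way at 0, shut at -1), set as the call begins (- or left out, the last holds). The fingers move at their own pace and stop on an object; FORCE is the grip in N (left out, the last holds). Time passes only in rows, so rows that do not move let the fingers close, or fill a call up. It gives the time, the measured TCP pose, the force and the opening at its end, in the units of the state.
- sense(): the state, without advancing time (a new reading comes with each control period).
- snapshot(name): name is "scene" or "top" or "wrist"; returns the picture (420x560x3 uint8, red, green, blue); there is no depth.
- calibration(name): a dict with "mtx" (3x3 intrinsics, pixels), "world_to_cam" (4x4, takes a point from world to camera coordinates); the wrist camera has in their place "hand_eye" (4x4, takes a point from camera to tool coordinates, whose origin is the TCP and whose axes are the tool frame's). Camera axes: x right, y down, z forward; pixel columns grow to the right and rows downward; lengths in mm; the calibration is good to about 2 mm. A picture is of the moment at which its call begins: read the wrist's pose just before it. calibration takes no time and is no camera call.
- hand_in(): hands the job in, once; it reports no verdict.
The state is a dict: "time": time; "joint_pos": joint angles; "qd": joint speeds; "joint_efforts": joint torques, N m; "tool_pos": TCP position; "tcp_rot": TCP orientation; "ft_force": force on the tool from outside, world axes, zero at the start; "wrist_torque": the same for the moment, N m; "finger_gap": finger opening in mm.
Only numpy, scipy, OpenCV 4.12 (cv2) and the standard library are available. Lean on these libraries where they do the work, as an engineer would, in place of code of your own. Each camera call takes 0.05 s, during which the arm holds its last target.

## Task

The tea carton belongs in the low wooden holder, but the salt shaker was left standing in it. First move the salt shaker onto the round cork coaster so that it stands upright and wholly on it, then put the tea carton into the holder, right way up and lying flat on its floor. Leave the spice jars and the checked cup alone.

Things in the scene. Friction and masses are not known exactly. Their poses are not given: they have to be found in the camera images.
- tea_box: The tea carton: a closed pale green and white paperboard box, 58 (its x) by 122 (its y) by 65 mm high, about 80 g; it stands on the worktop. Origin at the centre of its underside, z up; grip it across the 58 mm.
- salt_shaker: The salt shaker: round, clear body with a grey cap and grey lower half, 90 mm high; 44 mm across up to a height of 74 mm, above that 34 mm; about 100 g; standing freely it may lean by up to 4 degrees. Starts standing in the wooden holder. Origin at the centre of its underside, z up.
- holder: The low brown wooden holder, an open-topped box fixed to the worktop: outside 106 (its x) by 172 (its y) mm, inside 90 by 156 mm; the inner floor is 6 mm above the worktop, the walls are 8 mm thick and their top is 26 mm above the worktop. Origin at the centre of its underside, z up; the carton goes in with its long side (y) along the holder's long side, either way round.
- coaster: The round cork coaster, 110 mm in diameter, 6 mm thick, fixed to the worktop. Origin at the centre of its underside, z up.
- spice_a: Bystander to leave alone: blue-labelled spice jar, 105 mm high, 41 mm across, dark cap, standing on the worktop behind the work. Origin at the centre of its underside, z up.
- spice_b: Bystander to leave alone: black-labelled spice jar, 105 mm high, 41 mm across, dark cap, standing on the worktop behind the work. Origin at the centre of its underside, z up.
- spice_c: Bystander to leave alone: red-and-white-labelled spice jar, 105 mm high, 41 mm across, dark cap, standing on the worktop behind the work. Origin at the centre of its underside, z up.
- checked_cup: Bystander to leave alone: checked cup, upside down, white with a black checked band, 66 mm across, 53 mm high, standing on the worktop behind the work. Origin at the centre of its underside, z up.
There are look-alikes about, which are no part of the job. Leave any orange look-alike of the salt_shaker alone.

How it is judged (in metres and radians):
On the way:
1. the salt shaker stands released on the coaster, before the carton is in the holder (horizontal distance between salt_shaker and coaster below 0.035 m and angle between salt_shaker's own z axis and vertical below 0.2 rad and z of salt_shaker in the frame of coaster between 0 and 0.012 m and contact force between the fingers and salt_shaker below 0.1 N and not (angle between tea_box's own z axis and vertical below 0.1 rad and z of tea_box in the frame of holder below 0.012 m and angle between the y axis of tea_box and the y axis of holder, either way round below 0.3 rad and x of tea_box in the frame of holder between -0.02 and 0.02 m and y of tea_box in the frame of holder between -0.022 and 0.022 m)), for 0.2 s.
At the end, for the whole second after the job is handed in: The shaker stands upright on the coaster, within 35 mm of its centre; the tea carton lies flat, right way up, on the holder's floor, inside its walls (within 20 mm across, 22 mm along and 0.3 rad, either way round); both released and at rest (horizontal distance between salt_shaker and coaster below 0.035 m and angle between salt_shaker's own z axis and vertical below 0.2 rad and z of salt_shaker in the frame of coaster between 0 and 0.012 m and angle between tea_box's own z axis and vertical below 0.1 rad and z of tea_box in the frame of holder below 0.012 m and angle between the y axis of tea_box and the y axis of holder, either way round below 0.3 rad and x of tea_box in the frame of holder between -0.02 and 0.02 m and y of tea_box in the frame of holder between -0.022 and 0.022 m and linear speed of each of tea_box, salt_shaker below 0.02 m/s); the robot touches nothing.
It fails at once if the blue-labelled spice jar is moved more than 30 mm or tipped over (distance of spice_a from where it was at the start of the episode above 0.03 m or angle between spice_a's own z axis and vertical above 0.5 rad).
It fails at once if the black-labelled spice jar is moved more than 30 mm or tipped over (distance of spice_b from where it was at the start of the episode above 0.03 m or angle between spice_b's own z axis and vertical above 0.5 rad).
It fails at once if the red-and-white-labelled spice jar is moved more than 30 mm or tipped over (distance of spice_c from where it was at the start of the episode above 0.03 m or angle between spice_c's own z axis and vertical above 0.5 rad).
It fails at once if the checked cup is moved more than 30 mm or tipped over (distance of checked_cup from where it was at the start of the episode above 0.03 m or angle between checked_cup's own z axis and vertical above 0.5 rad).
It also fails if it takes over 59 s, if anything falls off the work surface, if the arm or the gripper's body presses on something with over 40 N, if the wrist force passes 120 N, or if a joint passes its speed limit or range.

## Working session

There is one attempt and no reset: what is moved stays moved. The work goes in short steps, Python scripts to look and compute and a shell command to move; the robot and the scene stay as the last step left them, time stands still between calls to the robot, and variables do not carry over. Pictures are saved under pics/ and viewed, and the job is handed in when it is done.

```bash
mkdir -p pics; python3 - <<'E'
from bench import *
import cv2
s=sense();print(s)
for n in("scene","top","wrist"):
    p=snapshot(n);cv2.imwrite(f"pics/{n}0.png",p[:,:,::-1]);print(n,calibration(n))
E
ls
```

```text
{'time': 0.0, 'joint_pos': array([ 6.44924978e+01,  7.51600560e+00,  8.53321279e+01, -5.30885789e-04,
        8.72614139e+01, -4.89350897e+00]), 'qd': array([ 0.07175746, -0.00612805, -0.05603624, -0.01240479,  0.0644323 ,
       -0.03790557]), 'joint_efforts': array([ 3.02350876e-03, -5.69414341e+01, -5.00545835e+01,  2.69063403e-04,
        1.44531287e-02, -5.25624625e-05]), 'tool_pos': array([210.98153454, 561.07090552, 230.20778106]), 'tcp_rot': array([-1.79991183e+02,  1.09193387e-01,  6.93860411e+01]), 'ft_force': array([ 0.26520355,  0.49094409, -0.04833513]), 'wrist_torque': array([-0.02061625, -0.00862024, -0.00608282]), 'finger_gap': 85.32656116480173}
scene {'mtx': array([[384.79069662,   0.        , 285.72973195],
       [  0.        , 384.79069662, 206.71564849],
       [  0.        ,   0.        ,   1.        ]]), 'world_to_cam': array([[ 8.31016458e-01, -5.56151495e-01,  1.03518592e-02,
        -4.05524731e+02],
       [-3.12801622e-01, -4.82623509e-01, -8.18064603e-01,
         2.45929945e+02],
       [ 4.59963902e-01,  6.76587070e-01, -5.75033169e-01,
         5.7045
[... 450 characters left out ...]

       [ 1.57987964e-01,  2.39521159e-03, -9.87438133e-01,
         1.05729806e+03],
       [ 0.00000000e+00,  0.00000000e+00,  0.00000000e+00,
         1.00000000e+00]])}
wrist {'mtx': array([[295.6401468 ,   0.        , 283.80796321],
       [  0.        , 295.6401468 , 210.07447026],
       [  0.        ,   0.        ,   1.        ]]), 'hand_eye': array([[ 9.99998837e-01, -1.52504363e-03,  2.87278473e-05,
        -5.72914882e-01],
       [ 1.44645654e-03,  9.54108836e-01,  2.99456569e-01,
        -7.55501869e+01],
       [-4.84093827e-04, -2.99456180e-01,  9.54109932e-01,
        -1.42794132e+02],
       [ 0.00000000e+00,  0.00000000e+00,  0.00000000e+00,
         1.00000000e+00]])}
pics
```

View pics/scene0.png

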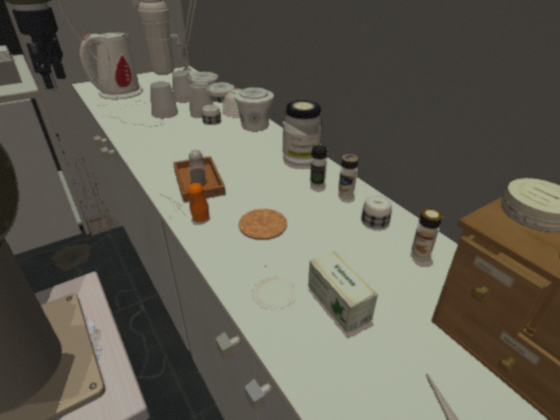

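View pics/top0.png

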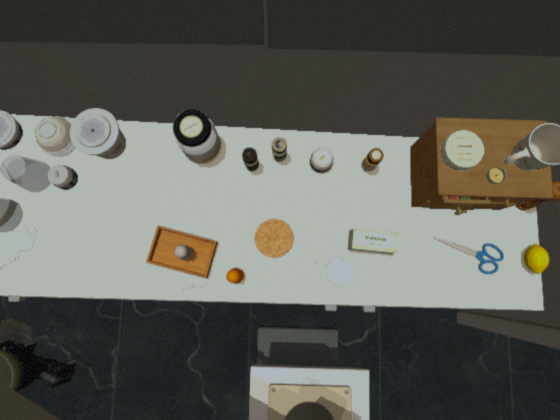

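View pics/wrist0.png

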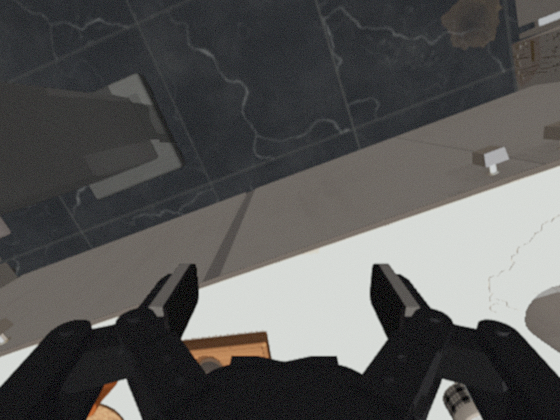

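Candidates for the shaker in top view: the grey-capped one inside the holder at (182,253), and the orange look-alike at (235,275) outside it. The description gives the one in the holder. For the coaster: the cork disc at (274,238), with a white paper/doily at (339,271) that isn't it. For the carton: the only match is at (374,241). I'll check these in crops.

```bash
python3 - <<'E'
import cv2
p=cv2.imread("pics/top0.png")
a=cv2.resize(p[205:305,135:335],None,fx=4,fy=4,interpolation=cv2.INTER_CUBIC);cv2.imwrite("pics/c1.png",a)
b=cv2.resize(p[215:265,335:415],None,fx=8,fy=8,interpolation=cv2.INTER_CUBIC);cv2.imwrite("pics/c2.png",b)
p=cv2.imread("pics/scene0.png")
b=cv2.resize(p[130:250,150:310],None,fx=5,fy=5,interpolation=cv2.INTER_CUBIC);cv2.imwrite("pics/c3.png",b)
b=cv2.resize(p[240:340,290:390],None,fx=6,fy=6,interpolation=cv2.INTER_CUBIC);cv2.imwrite("pics/c4.png",b)
E
```

```text
(no output)
```

View pics/c1.png

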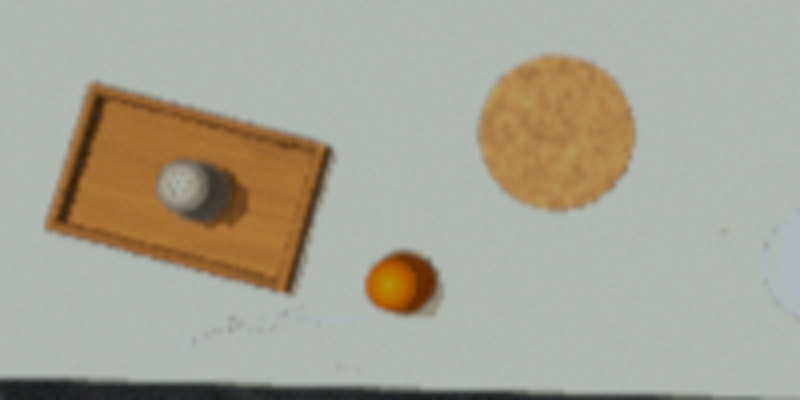

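View pics/c2.png

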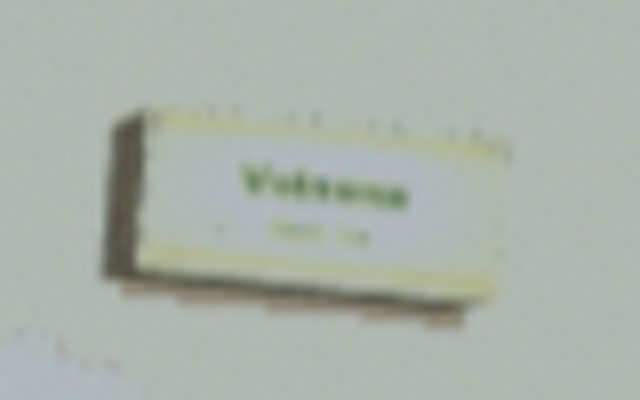

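View pics/c3.png

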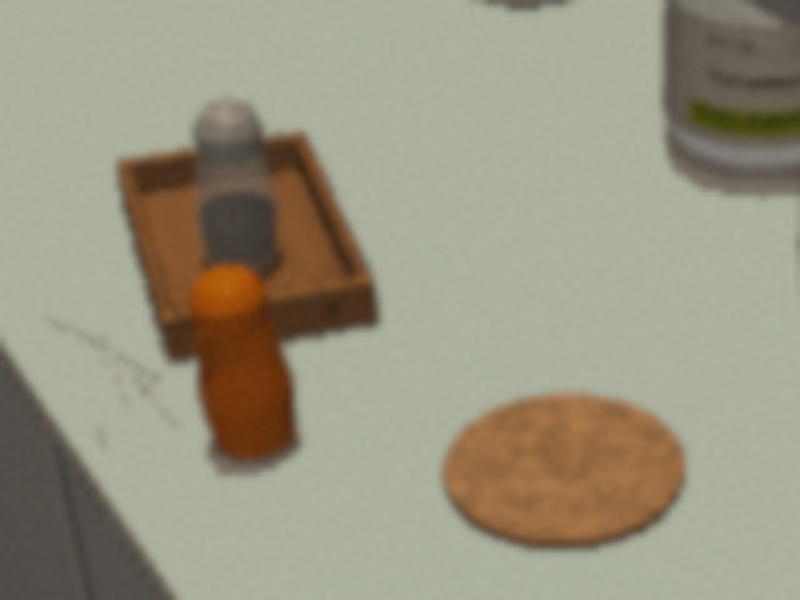

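View pics/c4.png

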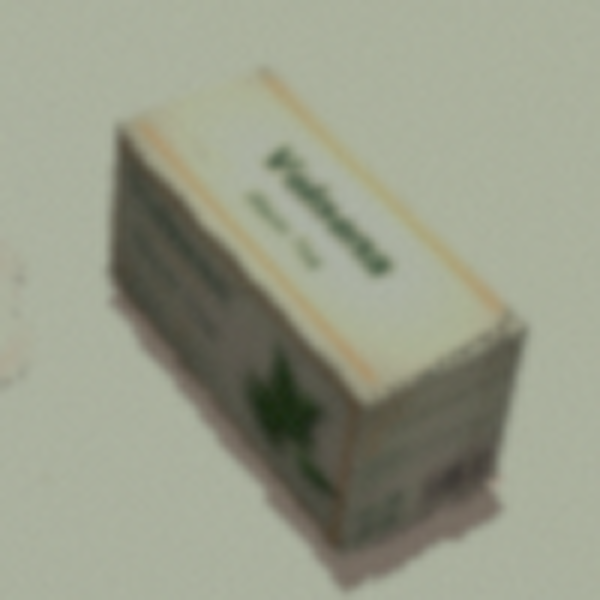

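```bash
cat > h.py <<'E'
from bench import *
import numpy as np,cv2
def ray(name,uv,T=None):
    c=calibration(name);K=c["mtx"]
    if name=="wrist":
        M=T@c["hand_eye"]
    else: M=np.linalg.inv(c["world_to_cam"])
    d=M[:3,:3]@np.linalg.inv(K)@np.array([uv[0],uv[1],1.]);return M[:3,3],d
def hit(name,uv,z,T=None):
    o,d=ray(name,uv,T);return o+d*(z-o[2])/d[2]
def crop(uv,off,s): return (np.array(uv)+.5)/s-.5+np.array(off)
def toolT():
    from scipy.spatial.transform import Rotation as R
    s=sense();T=np.eye(4);T[:3,:3]=R.from_euler('xyz',s['tcp_rot'],degrees=True).as_matrix();T[:3,3]=s['tool_pos'];return T
def togo(xyz,T=None):
    "world target -> units"
    T=toolT() if T is None else T
    return T[:3,:3].T@(np.array(xyz)-T[:3,3])/20
E
python3 - <<'E'
from h import *
np.set_printoptions(precision=1,suppress=True)
H=np.array([hit("top",crop(c,(135,205),4),26)for c in[(92,84),(330,147),(292,292),(48,228)]]);print("holder",H[:,:2].tolist(),H.mean(0),[np.linalg.norm(H[i]-H[i-1])for i in range(4)])
d=(H[0]+H[3]-H[1]-H[2]);print("ang y",np.degrees(np.arctan2(d[1],d[0])))
H=np.array([hit("scene",crop(c,(150,130),5),26)for c in[(118,160),(305,133),(377,282),(167,320)]]);print("holder scene",H.tolist(),H.mean(0),[np.linalg.norm(H[i]-H[i-1])for i in range(4)])
print("coaster",hit("top",crop((557,132),(135,205),4),6),hit("scene",crop((564,467),(150,130),5),6))
print("shaker",hit("top",crop((183,185),(135,205),4),86),hit("scene",crop((229,118),(150,130),5),86), hit("scene",crop((238,258),(150,130),5),6))
for n,cs,o,s in(("top",[(142,108),(508,148),(492,302),(136,272)],(335,215),8),("scene",[(120,125),(265,70),(522,325),(368,402)],(290,240),6)):
    B=np.array([hit(n,crop(c,o,s),65)for c in cs]);print("box",B[:,:2].tolist(),B.mean(0),[np.linalg.norm(B[i]-B[i-1])for i in range(4)])
print("orange",hit("top",crop((398,285),(135,205),4),80))
E
```

```text
holder [[517.8094046182775, 428.5462405056857], [478.9896079250909, 261.9279584329236], [380.0722468024363, 282.44431584712316], [418.32684308447125, 450.96213885131465]] [448.8 356.   26. ] [np.float64(101.97672552092034), np.float64(171.08076611992027), np.float64(101.02259773445167), np.float64(172.80529739210394)]
ang y 77.0483576839604
holder scene [[418.44280229643937, 449.9624528198316, 26.000000000000057], [517.5455875589643, 423.94373289416365, 26.0], [480.8248122140117, 260.13062586504645, 26.0], [381.07709936391313, 283.67778033813147, 26.0]] [449.5 354.4  26. ] [np.float64(170.43118276297935), np.float64(102.46138703609506), np.float64(167.87837673883877), np.float64(102.48938824388134)]
coaster [495.7 106.7   6. ] [494.1 103.4   6. ]
shaker [446.8 346.4  86. ] [449.1 350.8  86. ] [443.4 350.5   6. ]
box [[521.6186078003495, -102.45640103447035], [511.7140529213207, -224.23245141793615], [460.4440566210628, -218.02866538723697], [466.97721170242215, -100.46937972862692]] [ 490.2 -161.3   65. ] [np.float64(54.67751293905448), np.float64(122.17817585128735), np.float64(51.643968493359914), np.float64(117.74068014021225)]
box [[469.7899043492107, -101.80665797243716], [521.1748951545686, -106.44691502951707], [513.4864083149471, -223.1690652317705], [461.3267638289792, -220.24863841258457]] [ 491.4 -162.9   65. ] [np.float64(118.74395764858708), np.float64(51.59408169182292), np.float64(116.9750963997057), np.float64(52.241338092632915)]
orange [386.9 205.   80. ]
```

```bash
python3 - <<'E'
import bench
from h import *
print([x for x in dir(bench) if x[0]!='_'], getattr(bench,'hold_point_z',None))
print(togo((448,348.5,230)),toolT()[:3,3])
E
```

```text
['PlanningError', 'calibration', 'hand_in', 'hold_point_z', 'sense', 'snapshot'] 18.700000000000003
[-5.78268988 14.83345907  0.03117744] [211.04705761 561.20131739 230.49551077]
```

```bash
python3 -m pendant '[[[-0.3,0.75,0,0],[-0.3,0.75,0,0],[-0.3,0.75,0,0],[-0.3,0.75,0,0],[-0.3,0.75,0,0],[-0.3,0.75,0,0],[-0.3,0.75,0,0],[-0.3,0.75,0,0],[-0.3,0.75,0,0],[-0.3,0.75,0,0]]]' 1 40
python3 - <<'E'
from h import *
print(togo((448,348.5,230)))
E
```

```text
time: 0.98
tool_pos: [330.9, 447.8, 225.8]
tcp_rot: [-179.8, 0.5, 69.7]
ft_force: [0.6, -0.4, -0.6]
finger_gap: 85.2
[-2.62911725  7.21080694 -0.20955142]
```

```bash
python3 -m pendant '[[[-0.3,0.8,0.3,0],[-0.3,0.8,0.3,0],[-0.3,0.8,0.3,0],[-0.3,0.8,0.3,0],[-0.3,0.8,0.3,0],[-0.3,0.8,0.3,0],[-0.3,0.8,0.3,0],[-0.3,0.8,0.3,0],[-0.2,0.5,0.3,0],[-0.1,0.2,0.2,0]]]'
python3 - <<'E'
from h import *
print(togo((448,348.5,35)))
cv2.imwrite("pics/w1.png",snapshot("wrist")[:,:,::-1])
E
```

```text
time: 1.82
tool_pos: [450.7, 339.8, 163.5]
tcp_rot: [-179.7, 0.6, 69.6]
ft_force: [-0.7, -0.1, 0.3]
finger_gap: 85.5
[ 0.4309911  -0.24806513  6.42295428]
```

View pics/w1.png

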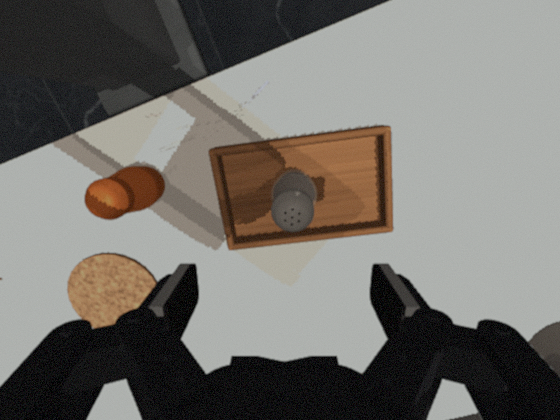

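The wrist view shows the grey-capped shaker inside the holder, with its cap at about (293,210). The orange look-alike is outside at (107,197).

```bash
python3 - <<'E'
from h import *
T=toolT();print(T[:3,3])
print("cap",hit("wrist",(293,210),88,T))
H=np.array([hit("wrist",c,26,T) for c in[(211,150),(390,127),(392,230),(230,248)]]);print(H,H.mean(0))
print("coaster near",hit("wrist",(115,290),6,T),"orange",hit("wrist",(107,197),85,T))
E
```

```text
[450.38624947 339.26383489 162.59671168]
cap [445.06722191 347.22881917  88.        ]
[[381.71726844 289.91673487  26.        ]
 [419.79505533 451.23569852  26.        ]
 [517.73313714 428.05205846  26.        ]
 [479.49241083 266.68729888  26.        ]] [449.68446793 358.97294768  26.        ]
coaster near [489.21338237 111.98199742   6.        ] orange [386.00878711 215.11963389  85.        ]
```

```bash
python3 -m pendant '[[[0.1,-0.1,0.3,0],[0.1,-0.1,0.6,0],[0.1,-0.1,0.8,0],[0.05,0,0.8,0],[0,0,0.8,0],[0,0,0.8,0],[0,0,0.7,0],[0,0,0.7,0],[0,0,0.5,0],[0,0,0.3,0]]]'
python3 - <<'E'
from h import *
print(togo((447,348,35)))
E
```

```text
time: 2.7
tool_pos: [438.8, 356.0, 27.5]
tcp_rot: [-179.6, 0.4, 70.1]
ft_force: [-0.2, 0.5, -0.5]
finger_gap: 85.2
[-0.23951988  0.52131219 -0.37458732]
```

```bash
python3 -m pendant '[[[-0.1,0.2,-0.2,0],[-0.1,0.2,-0.2,0],[0,0.1,0,0],[0,0,0,0],[0,0,0,0],[0,0,0,0],[0,0,0,0],[0,0,0,0],[0,0,0,0],[0,0,0,0]]]'
python3 - <<'E'
from h import *
print(togo((447,348,35)),sense()['ft_force'])
p=snapshot("scene")[:,:,::-1]
cv2.imwrite("pics/s2.png",cv2.resize(p[80:230,100:300],None,fx=4,fy=4))
E
```

```text
time: 3.53
tool_pos: [448.8, 350.2, 39.0]
tcp_rot: [-179.8, 0.2, 70.1]
ft_force: [0.5, -0.4, 0.0]
finger_gap: 85.4
[-0.13349948 -0.0479414   0.20169845] [ 0.46797254 -0.44906401  0.0118262 ]
```

View pics/s2.png

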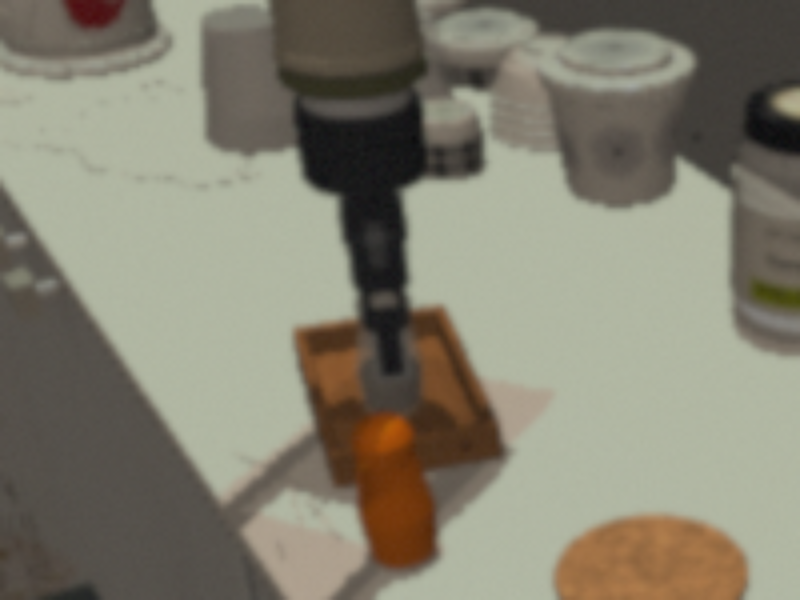

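The scene view shows the fingers straddling the shaker at about (390,365) in the crop, centred across it. I'm closing the gripper now.

```bash
python3 -m pendant '[[[0,0,0.1,0],[0,0,0,0],[0,0,0,0],[0,0,0,0],[0,0,0,0],[0,0,0,0],[0,0,0,0],[0,0,0,0],[0,0,0,0],[0,0,0,0]]]' -1 40; python3 -m pendant '[[[0,0,0,0],[0,0,0,0],[0,0,0,0],[0,0,0,0],[0,0,-0.2,0],[0,0,-0.4,0],[0,0,-0.6,0],[0,0,-0.8,0],[0,0,-0.8,0],[0,0,-0.8,0]]]'
```

```text
time: 4.42
tool_pos: [448.3, 349.9, 36.7]
tcp_rot: [-179.8, 0.3, 70.1]
ft_force: [-1.1, -0.3, 0.6]
finger_gap: 38.5
time: 5.25
tool_pos: [445.3, 348.1, 109.0]
tcp_rot: [-179.4, 0.7, 70.1]
ft_force: [-0.2, -0.2, -1.1]
finger_gap: 39.1
```

```bash
python3 - <<'E'
from h import *
print(togo((495,105,110)),sense()['ft_force'])
p=snapshot("scene")[:,:,::-1]
a=cv2.resize(p[80:230,120:270],None,fx=4,fy=4)
cv2.imwrite("pics/s3.png",a)
cv2.imwrite("pics/w3.png",snapshot("wrist")[:,:,::-1])
E
```

```text
[-10.58631033   6.46685917   0.02051606] [-0.2466785  -0.22804937 -1.14261683]
```

View pics/s3.png

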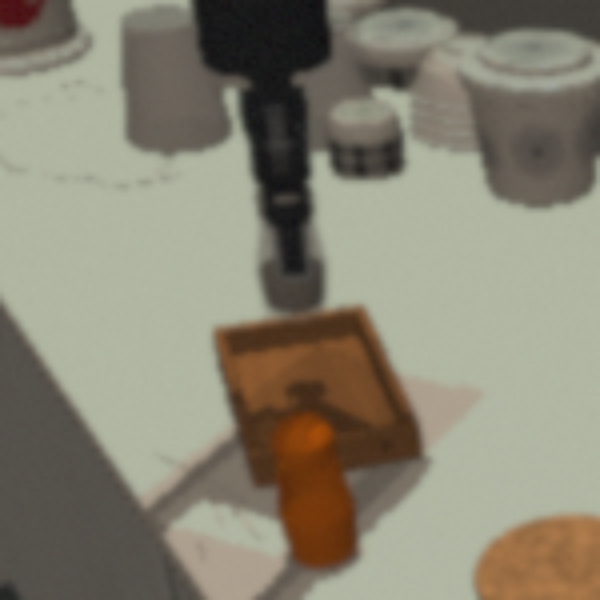

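View pics/w3.png

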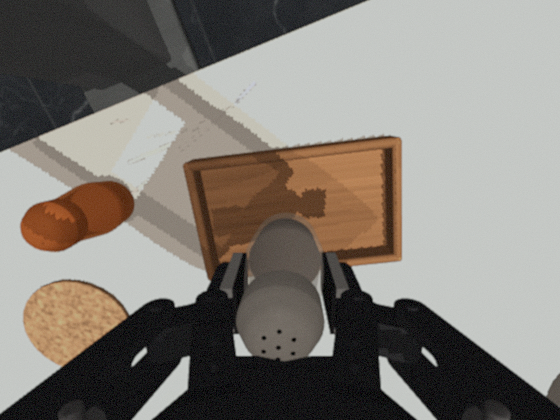

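```bash
python3 -m pendant '[[[-0.2,0.1,-0.4,0],[-0.4,0.3,-0.3,0],[-0.6,0.4,0,0],[-0.7,0.4,0,0],[-0.7,0.4,0,0],[-0.7,0.4,0,0],[-0.7,0.4,0,0],[-0.7,0.4,0,0],[-0.7,0.4,0,0],[-0.7,0.4,0,0]]]'; python3 -m pendant '[[[-0.7,0.4,0,0],[-0.7,0.4,0,0],[-0.7,0.4,0,0],[-0.7,0.4,0,0],[-0.5,0.3,0,0],[-0.4,0.3,0,0],[-0.2,0.1,0,0],[0,0,0,0],[0,0,0,0],[0,0,0,0]]]'
python3 - <<'E'
from h import *
print(togo((495,105,37)),sense()['finger_gap'])
cv2.imwrite("pics/t4.png",snapshot("top")[:,:,::-1])
T=toolT();np.save("T4.npy",T);cv2.imwrite("pics/w4.png",snapshot("wrist")[:,:,::-1])
E
```

```text
time: 6.18
tool_pos: [472.9, 200.2, 125.9]
tcp_rot: [-179.5, 0.6, 70.4]
ft_force: [-0.3, 0.3, -1.4]
finger_gap: 38.9
time: 7.02
tool_pos: [486.9, 96.9, 123.1]
tcp_rot: [-179.1, 1.0, 70.0]
ft_force: [0.3, 0.6, -1.0]
finger_gap: 38.9
[0.59388842 0.31276197 4.29130992] 38.935509505082706
```

View pics/w4.png

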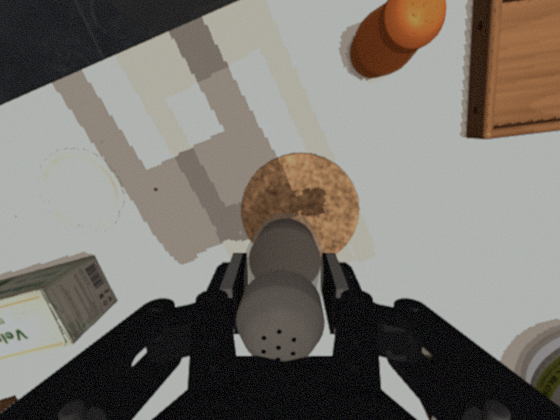

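```bash
python3 - <<'E'
from h import *
T=np.load("T4.npy");print(T[:3,3],"coaster",hit("wrist",(300,209),6,T))
E
```

```text
[486.81095415  97.10395884 123.08425155] coaster [493.85366425 107.5973112    6.        ]
```

```bash
python3 -m pendant '[[[0.2,0.1,0.2,0],[0.2,0.1,0.4,0],[0.1,0.1,0.6,0],[0.1,0,0.6,0],[0,0,0.6,0],[0,0,0.5,0],[0,0,0.4,0],[0,0,0.2,0],[0,0,0.1,0],[0,0,0,0]]]'
python3 - <<'E'
from h import *
print(togo((495,105,37)),sense()['ft_force'])
E
```

```text
time: 7.95
tool_pos: [494.8, 110.0, 40.9]
tcp_rot: [-178.9, 1.0, 70.3]
ft_force: [-0.3, 1.2, -2.5]
finger_gap: 38.7
[-0.22743443  0.09935676  0.19600938] [-0.27989847  1.20902551 -2.47415093]
```

```bash
python3 -m pendant '[[[-0.1,0.1,0.1,0],[-0.1,0,0.1,0],[0,0,0,0],[0,0,0,0],[0,0,0,0],[0,0,0,0],[0,0,0,0],[0,0,0,0],[0,0,0,0],[0,0,0,0]]]'
python3 - <<'E'
from h import *
print(togo((495,105,37)),sense()['ft_force'])
p=snapshot("scene")[:,:,::-1]
cv2.imwrite("pics/s5.png",cv2.resize(p[110:260,190:340],None,fx=4,fy=4))
E
```

```text
time: 8.78
tool_pos: [498.0, 105.0, 39.7]
tcp_rot: [-179.2, 0.9, 70.3]
ft_force: [-0.3, -0.4, -1.7]
finger_gap: 38.7
[-0.04760151 -0.13745768  0.13969235] [-0.34404536 -0.42952265 -1.73745866]
```

View pics/s5.png

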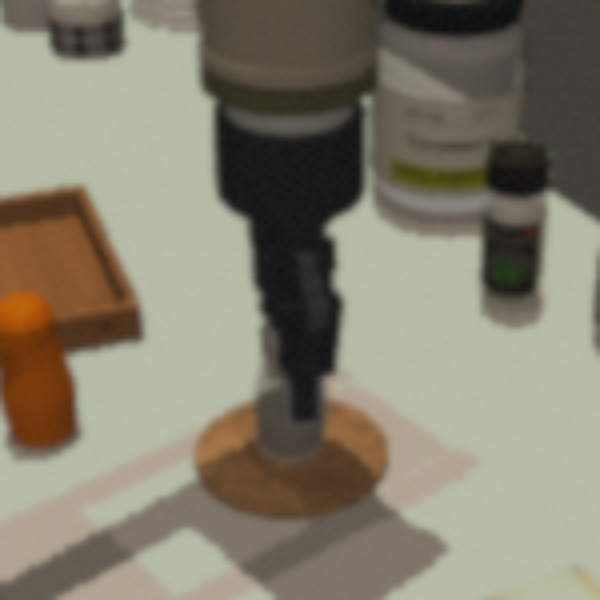

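```bash
python3 -m pendant '[[[0,0,0.1,0],[0,0,0.1,0],[0,0,0.1,0],[0,0,0,0],[0,0,0,0],[0,0,0,0],[0,0,0,0],[0,0,0,0],[0,0,0,0],[0,0,0,0]]]'
```

```text
time: 9.67
tool_pos: [499.4, 104.9, 36.7]
tcp_rot: [-179.4, 0.9, 70.3]
ft_force: [-1.1, -0.3, 2.7]
finger_gap: 38.6
```

```bash
python3 -m pendant '[[[0,0,0,0],[0,0,0,0],[0,0,0,0],[0,0,0,0],[0,0,0,0],[0,0,0,0],[0,0,0,0],[0,0,0,0],[0,0,0,0],[0,0,0,0]]]' 1
python3 - <<'E'
from h import *
p=snapshot("scene")[:,:,::-1]
cv2.imwrite("pics/s6.png",cv2.resize(p[110:260,190:340],None,fx=4,fy=4))
E
```

```text
time: 10.5
tool_pos: [499.6, 104.9, 36.7]
tcp_rot: [-179.4, 0.9, 70.3]
ft_force: [0.1, 0.2, 0.4]
finger_gap: 85.2
```

View pics/s6.png

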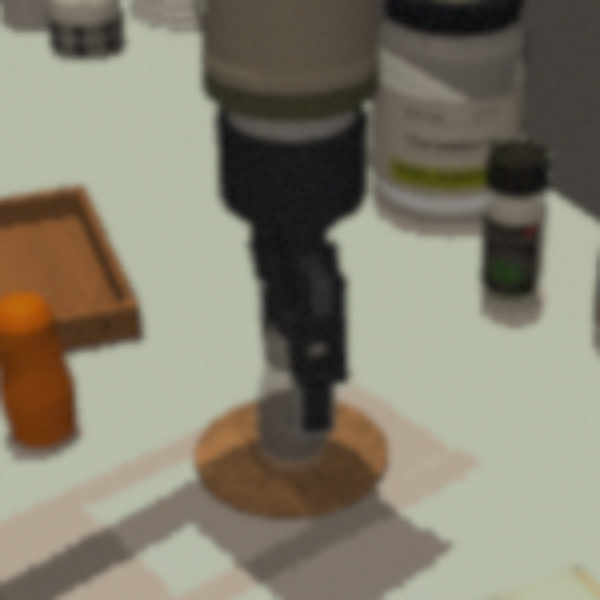

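The shaker stands upright on the coaster, with its base at about (292,455) in the crop and the coaster centre at (291,458). The fingers are open. Next I retract straight up.

```bash
python3 -m pendant '[[[0,0,-0.2,0],[0,0,-0.4,0],[0,0,-0.6,0],[0,0,-0.8,0],[0,0,-0.8,0],[0,0,-0.8,0],[0,0,-0.9,0],[0,0,-0.9,0],[0,0,-0.9,0],[0,0,-0.7,0]]]'
python3 - <<'E'
from h import *
T=toolT();np.save("T7.npy",T);cv2.imwrite("pics/w7.png",snapshot("wrist")[:,:,::-1])
T[:3,3];print(togo((491,-162,180)))
E
```

```text
time: 11.38
tool_pos: [500.0, 106.3, 188.6]
tcp_rot: [-179.3, 0.9, 70.3]
ft_force: [0.8, 0.4, 0.2]
finger_gap: 85.2
[-12.81279245   4.02960099   0.75191526]
```

View pics/w7.png

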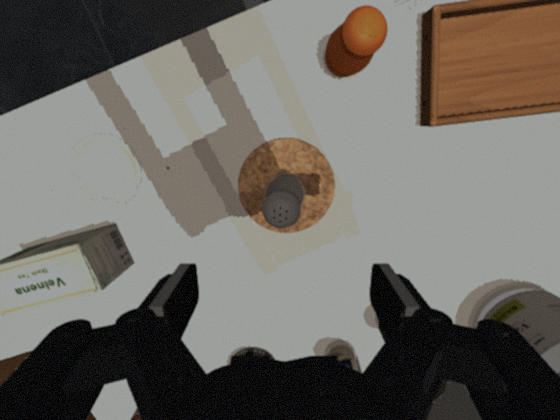

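```bash
python3 -m pendant '[[[-0.65,0.25,0,0.8],[-0.6,0.25,0,0.8],[-0.6,0.3,0,0.8],[-0.55,0.35,0,0.8],[-0.55,0.4,0,0.8],[-0.55,0.4,0,0.8],[-0.5,0.45,0,0.8],[-0.45,0.5,0,0.8],[-0.45,0.5,0,0.8],[-0.4,0.55,0,0.8]]]'
python3 - <<'E'
from h import *
print(togo((491,-162,180)))
E
```

```text
time: 12.27
tool_pos: [504.4, -30.6, 207.1]
tcp_rot: [179.4, 0.1, 32.3]
ft_force: [0.2, 0.5, 0.2]
finger_gap: 85.3
[-4.07513412  5.18386567  1.41051824]
```

```bash
python3 -m pendant '[[[-0.4,0.55,0.1,0.8],[-0.4,0.55,0.1,0.8],[-0.35,0.6,0.1,0.8],[-0.3,0.6,0.1,0.8],[-0.25,0.6,0.1,0.8],[-0.2,0.65,0.1,0.8],[-0.2,0.6,0.1,0.8],[-0.15,0.5,0.1,0.7],[-0.1,0.4,0.1,0.5],[-0.05,0.2,0,0.3]]]'
python3 - <<'E'
from h import *
T=toolT();np.save("T8.npy",T);cv2.imwrite("pics/w8.png",snapshot("wrist")[:,:,::-1])
print(togo((491,-162,180)))
E
```

```text
time: 13.1
tool_pos: [489.5, -154.1, 198.6]
tcp_rot: [179.3, -0.8, -2.2]
ft_force: [-0.1, 0.2, 0.0]
finger_gap: 85.3
[0.07294288 0.36131628 0.94972821]
```

View pics/w8.png

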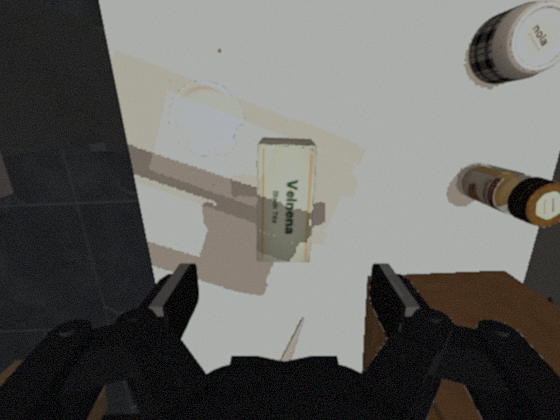

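```bash
python3 - <<'E'
from h import *
np.set_printoptions(precision=1,suppress=True)
T=np.load("T8.npy")
B=np.array([hit("wrist",c,65,T)for c in[(257,144),(315,145),(310,263),(257,262)]]);print(B,B.mean(0))
d=B[0]+B[1]-B[2]-B[3];print(np.degrees(np.arctan2(d[1],d[0])),T[:3,3])
print("cab",hit("scene",(435,322),0),hit("top",(413,208),0))
E
```

```text
[[ 469.6 -102.3   65. ]
 [ 522.6 -105.4   65. ]
 [ 516.5 -225.9   65. ]
 [ 461.5 -222.2   65. ]] [ 492.6 -163.9   65. ]
86.62838392764324 [ 489.5 -154.1  198.6]
cab [ 601.6 -286.1    0. ] [ 592.3 -287.3    0. ]
```

```bash
python3 -m pendant '[[[0.05,0.2,0.3,0.1],[0.05,0.2,0.6,0.1],[0.05,0.1,0.9,0.1],[0,0,1,0],[0,0,1,0],[0,0,1,0],[0,0,0.9,0],[0,0,0.8,0],[0,0,0.5,0],[0,0,0.2,0]]]'
python3 - <<'E'
from h import *
print(togo((492,-163,30)))
T=toolT();np.save("T9.npy",T);cv2.imwrite("pics/w9.png",snapshot("wrist")[:,:,::-1])
E
```

```text
time: 13.98
tool_pos: [496.2, -165.4, 46.0]
tcp_rot: [179.3, -1.1, -3.2]
ft_force: [-0.0, 0.1, 0.7]
finger_gap: 84.9
[-0.23012315 -0.11684504  0.79430531]
```

View pics/w9.png

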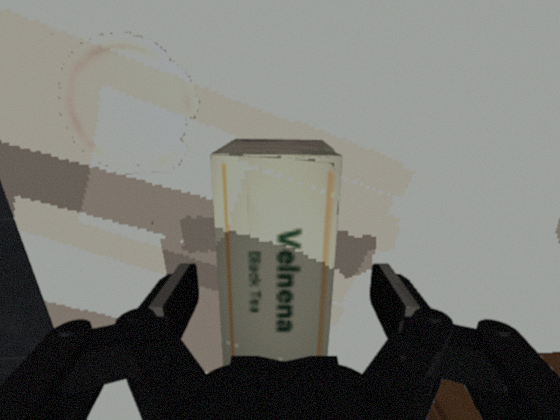

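```bash
python3 -m pendant '[[[-0.1,0,0.1,0.1],[-0.1,-0.1,0.2,0],[0,0,0.2,0],[0,0,0.2,0],[0,0,0.1,0],[0,0,0,0],[0,0,0,0],[0,0,0,0],[0,0,0,0],[0,0,0,0]]]'
python3 - <<'E'
from h import *
print(togo((492,-163,30)))
E
```

```text
time: 14.87
tool_pos: [495.3, -164.1, 32.3]
tcp_rot: [179.2, -1.4, -3.7]
ft_force: [-0.6, 0.4, -0.3]
finger_gap: 85.5
[-0.17039151 -0.04677726  0.11240213]
```

```bash
python3 -m pendant '[[[-0.1,0,0,0],[0,0,0,0],[0,0,0,0],[0,0,0,0],[0,0,0,0],[0,0,0,0],[0,0,0,0],[0,0,0,0],[0,0,0,0],[0,0,0,0]]]' -1 40; python3 -m pendant '[[[0,0,0,0],[0,0,-0.2,0],[0,0,-0.4,0],[0,0,-0.6,0],[0,0,-0.8,0],[0,0,-0.8,0],[0,0,-0.8,0],[0,0,-0.8,0],[0,0,-0.6,0],[0,0,-0.4,0]]]'
python3 - <<'E'
from h import *
cv2.imwrite("pics/s10.png",snapshot("scene")[:,:,::-1])
E
```

```text
time: 15.7
tool_pos: [493.5, -164.3, 33.1]
tcp_rot: [179.2, -1.5, -3.7]
ft_force: [0.1, -0.7, 0.2]
finger_gap: 57.7
time: 16.53
tool_pos: [488.9, -161.6, 150.3]
tcp_rot: [179.2, -1.3, -3.7]
ft_force: [0.1, 0.6, -0.7]
finger_gap: 57.7
```

View pics/s10.png

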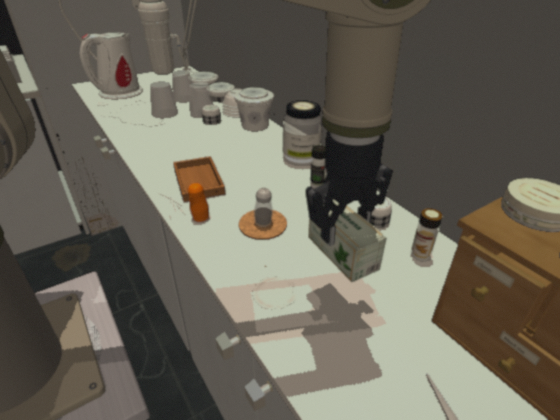

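```bash
python3 -m pendant '[[[0,-0.2,-0.4,0],[-0.1,-0.4,-0.5,0],[-0.1,-0.6,-0.5,0],[-0.1,-0.8,-0.4,0],[-0.1,-0.9,-0.2,0],[-0.15,-0.9,0,0],[-0.15,-0.9,0,0.1],[-0.15,-0.9,0,0.1],[-0.15,-0.9,0,0.1],[-0.15,-0.9,0,0.1]]]'
python3 - <<'E'
from h import *
print(togo((449,356,190)))
E
```

```text
time: 17.42
tool_pos: [472.9, -0.7, 196.0]
tcp_rot: [179.3, -1.5, -5.7]
ft_force: [0.7, 0.2, -0.8]
finger_gap: 57.5
[-2.98361481e+00 -1.76287693e+01  2.85681996e-03]
```

```bash
python3 -m pendant '[[[-0.1,-0.9,0,0.1],[-0.1,-0.9,0,0.1],[-0.1,-0.9,0,0.1],[-0.1,-0.9,0,0.1],[-0.1,-0.9,0,0.1],[-0.15,-0.9,0,0.1],[-0.15,-0.9,0,0.1],[-0.2,-0.9,0,0.1],[-0.2,-0.9,0,0.1],[-0.2,-0.9,0,0.1]]]'
python3 - <<'E'
from h import *
print(togo((449,356,190)))
E
```

```text
time: 18.25
tool_pos: [459.1, 200.7, 195.6]
tcp_rot: [179.4, -1.1, -10.2]
ft_force: [0.4, -0.4, -1.0]
finger_gap: 57.8
[-1.88214927 -7.55343167  0.16608828]
```

```bash
python3 -m pendant '[[[-0.2,-0.9,0,0.1],[-0.2,-0.9,0,0.1],[-0.2,-0.9,0,0.1],[-0.2,-0.9,0,0.1],[-0.2,-0.9,0,0.1],[-0.2,-0.9,0,0.1],[-0.2,-0.7,0,0],[-0.1,-0.5,0,0],[-0.1,-0.2,0,0],[0,0,0,0]]]'
python3 - <<'E'
from h import *
print(togo((449,356,190)))
T=toolT();np.save("T12.npy",T);cv2.imwrite("pics/w12.png",snapshot("wrist")[:,:,::-1])
cv2.imwrite("pics/t12.png",snapshot("top")[:,:,::-1])
E
```

```text
time: 19.08
tool_pos: [441.5, 357.5, 195.0]
tcp_rot: [179.3, -0.7, -12.6]
ft_force: [0.2, -0.0, -1.0]
finger_gap: 58.0
[ 0.37757976 -0.00882629  0.255623  ]
```

View pics/w12.png

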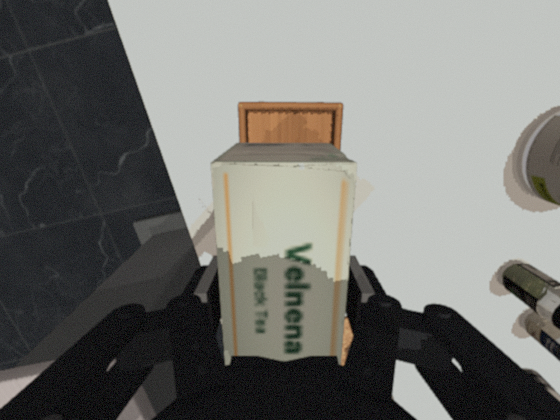

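View pics/t12.png

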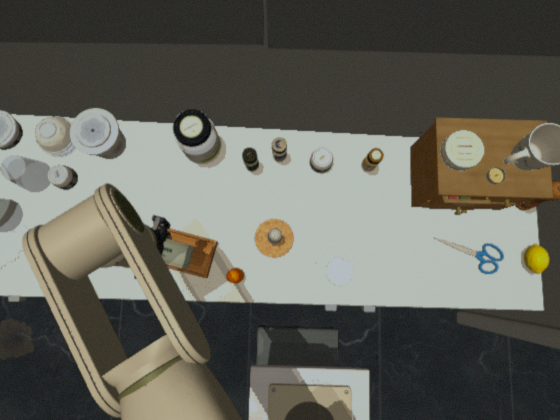

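```bash
python3 - <<'E'
from h import *
T=np.load("T12.npy")
a=hit("wrist",(239,103),26,T);b=hit("wrist",(343,103),26,T);print(a,b,np.degrees(np.arctan2(*(b-a)[1::-1])),np.linalg.norm(a-b))
h=np.radians(77);print("centre",(a+b)/2-86*np.array([np.cos(h),np.sin(h),0]))
zt=T[2,3]-33+65
c=[hit("wrist",p,zt,T) for p in[(214,164),(355,164)]];print(c,"boxc",(c[0]+c[1])/2-61*np.array([np.cos(h),np.sin(h),0]),T[:3,3])
print(togo((449,356,42)))
E
```

```text
[420.40140533 451.94774432  26.        ] [520.85510649 429.39497689  26.        ] -12.653608055326616 102.95422961477874
centre [451.28246524 356.87553503  26.        ]
[array([429.82373481, 421.44759018, 227.02001765]), array([480.98712704, 409.83252905, 227.02001765])] boxc [441.68341661 356.20348567 227.02001765] [441.54332016 357.5467213  195.02001765]
[ 0.24489594 -0.14769819  7.65055869]
```

```bash
python3 -m pendant '[[[0.1,0,0.2,0],[0.1,0,0.5,0],[0.1,0,0.8,0],[0,0,0.9,0],[0,0,0.9,0],[0,0,0.9,0],[0,0,0.8,0],[0,0,0.5,0],[0,0,0.3,0],[0,0,0.1,0]]]'
python3 - <<'E'
from h import *
print(togo((449.5,357,40)))
T=toolT();np.save("T13.npy",T);cv2.imwrite("pics/w13.png",snapshot("wrist")[:,:,::-1])
E
```

```text
time: 20.02
tool_pos: [452.7, 344.9, 68.2]
tcp_rot: [179.2, -0.8, -13.2]
ft_force: [-0.3, 0.1, -1.6]
finger_gap: 57.6
[-0.31505128 -0.5697003   1.39740386]
```

View pics/w13.png

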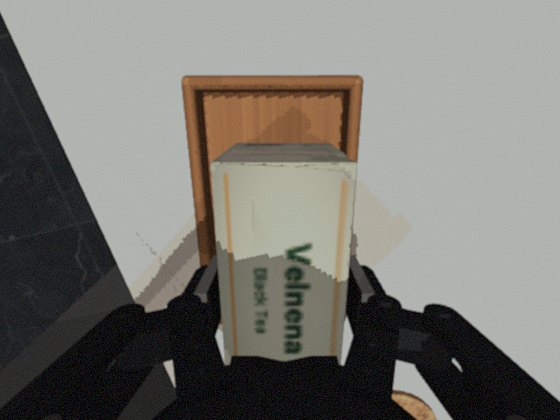

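```bash
python3 -m pendant '[[[-0.1,-0.2,0,0],[-0.1,-0.2,0,0],[0,-0.2,0,0],[0,0,0,0],[0,0,0,0],[0,0,0,0],[0,0,0,0],[0,0,0,0],[0,0,0,0],[0,0,0,0]]]'
python3 - <<'E'
from h import *
print(togo((449.5,357,40)))
T=toolT();np.save("T14.npy",T);cv2.imwrite("pics/w14.png",snapshot("wrist")[:,:,::-1])
E
```

```text
time: 20.9
tool_pos: [454.5, 361.5, 73.6]
tcp_rot: [179.6, -1.2, -13.2]
ft_force: [-0.2, -0.2, -0.9]
finger_gap: 58.1
[-0.22734133  0.26400176  1.67720701]
```

View pics/w14.png

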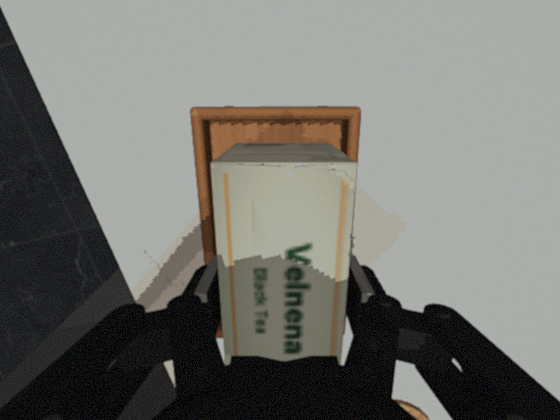

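```bash
python3 - <<'E'
from h import *
T=np.load("T14.npy")
a=hit("wrist",(192,109),26,T);b=hit("wrist",(360,109),26,T)
h=np.radians(77);print("centre",(a+b)/2-86*np.array([np.cos(h),np.sin(h),0]),np.linalg.norm(a-b))
E
```

```text
centre [451.0183344  356.58921798  26.        ] 102.03206610368028
```

```bash
python3 -m pendant '[[[-0.1,0.1,0.1,0],[-0.1,0.1,0.2,0],[0,0,0.2,0],[0,0,0.2,0],[0,0,0.2,0],[0,0,0.1,0],[0,0,0,0],[0,0,0,0],[0,0,0,0],[0,0,0,0]]]'
python3 - <<'E'
from h import *
print(togo((450,357,40)))
E
```

```text
time: 21.78
tool_pos: [448.7, 357.0, 49.9]
tcp_rot: [179.5, -1.1, -13.2]
ft_force: [0.6, -0.1, -1.0]
finger_gap: 57.9
[ 0.05225764 -0.01938605  0.49765969]
```

Within 2 mm in the plane; now lowering gently to the floor.

```bash
python3 -m pendant '[[[0,0,0.1,0],[0,0,0.1,0],[0,0,0.1,0],[0,0,0.1,0],[0,0,0.05,0],[0,0,0,0],[0,0,0,0],[0,0,0,0],[0,0,0,0],[0,0,0,0]]]'
python3 - <<'E'
from h import *
print(togo((450,357,40)))
p=snapshot("scene")[:,:,::-1]
cv2.imwrite("pics/s15.png",cv2.resize(p[80:230,120:270],None,fx=4,fy=4))
E
```

```text
time: 22.62
tool_pos: [449.4, 357.2, 40.7]
tcp_rot: [179.6, -1.1, -13.2]
ft_force: [-0.4, 0.2, -1.2]
finger_gap: 57.8
[0.02994587 0.00526923 0.03433766]
```

View pics/s15.png

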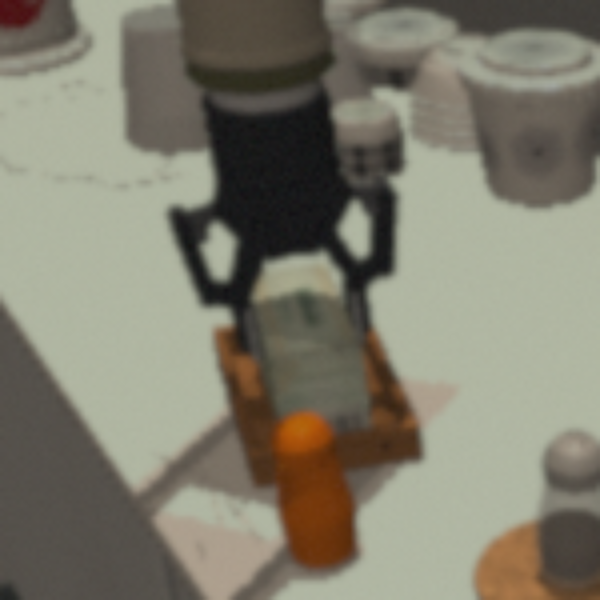

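The carton sits between the holder walls with about the last 1–2 mm to go, and the shaker stands on the coaster at the lower right. Next I lower to contact, then release.

```bash
python3 -m pendant '[[[0,0,0.1,0],[0,0,0.05,0],[0,0,0,0],[0,0,0,0],[0,0,0,0],[0,0,0,0],[0,0,0,0],[0,0,0,0],[0,0,0,0],[0,0,0,0]]]'
```

```text
time: 23.5
tool_pos: [450.3, 358.0, 39.3]
tcp_rot: [179.7, -1.2, -13.2]
ft_force: [-0.2, 0.8, 0.7]
finger_gap: 57.6
```

```bash
python3 -m pendant '[[[0,0,0.05,0],[0,0,0,0],[0,0,0,0],[0,0,0,0],[0,0,0,0],[0,0,0,0],[0,0,0,0],[0,0,0,0],[0,0,0,0],[0,0,0,0]]]'; python3 -m pendant '[[[0,0,0,0],[0,0,0,0],[0,0,0,0],[0,0,0,0],[0,0,0,0],[0,0,0,0],[0,0,0,0],[0,0,0,0],[0,0,0,0],[0,0,0,0]]]' 1;  python3 -m pendant '[[[0,0,-0.1,0],[0,0,-0.3,0],[0,0,-0.5,0],[0,0,-0.8,0],[0,0,-0.8,0],[0,0,-0.8,0],[0,0,-0.8,0],[0,0,-0.8,0],[0,0,-0.6,0],[0,0,-0.3,0]]]'
python3 - <<'E'
from h import *
T=toolT();np.save("T16.npy",T);cv2.imwrite("pics/w16.png",snapshot("wrist")[:,:,::-1])
p=snapshot("scene")[:,:,::-1]
cv2.imwrite("pics/s16.png",cv2.resize(p[90:240,140:340],None,fx=4,fy=4))
E
```

```text
time: 24.33
tool_pos: [450.5, 358.4, 39.2]
tcp_rot: [179.7, -1.2, -13.2]
ft_force: [-0.7, -0.4, 1.1]
finger_gap: 57.8
time: 25.17
tool_pos: [450.3, 358.1, 38.4]
tcp_rot: [179.7, -1.2, -13.2]
ft_force: [0.4, 0.2, 0.0]
finger_gap: 85.5
time: 26.0
tool_pos: [447.2, 358.9, 164.6]
tcp_rot: [179.6, -1.2, -13.2]
ft_force: [0.9, 0.9, 0.4]
finger_gap: 85.3
```

View pics/w16.png

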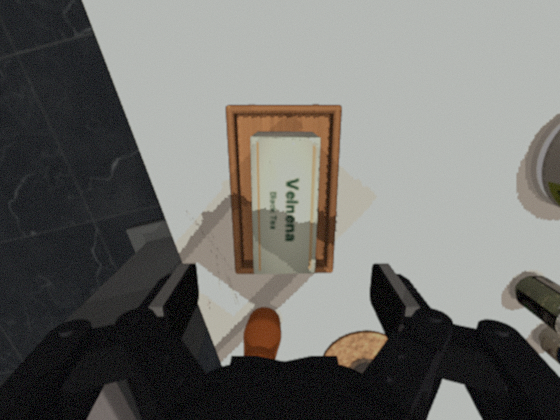

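View pics/s16.png

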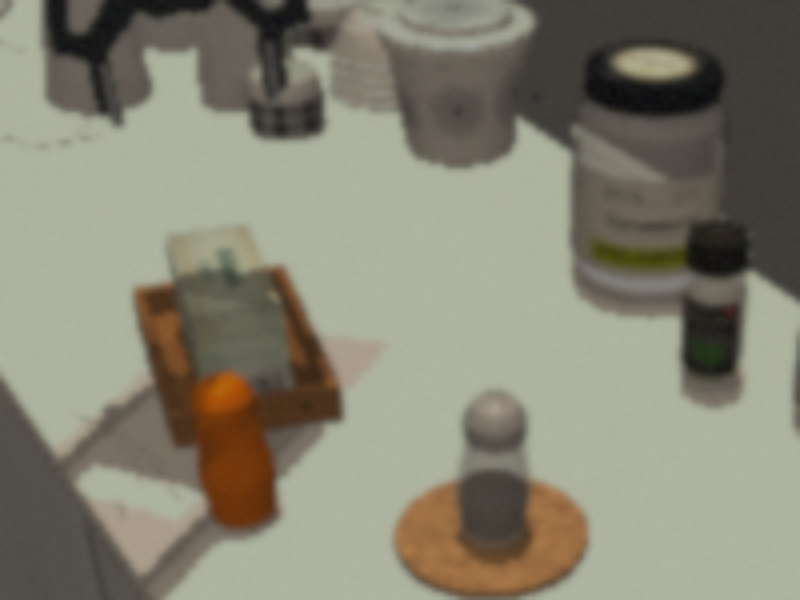

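```bash
python3 - <<'E'
from h import *
np.set_printoptions(precision=1,suppress=True)
T=np.load("T16.npy")
B=np.array([hit("wrist",c,71,T)for c in[(251,137),(320,137),(316,273),(253,274)]])
H=np.array([hit("wrist",c,26,T)for c in[(227,107),(341,107),(333,272),(236,272)]])
d=B.mean(0)-H.mean(0);h=np.radians(77)
print(B,H,"along",d[0]*np.cos(h)+d[1]*np.sin(h),"across",d[0]*np.sin(h)-d[1]*np.cos(h))
print("shaker base",hit("scene",crop((494,532),(140,90),4),6),"coaster",hit("scene",crop((491,537),(140,90),4),6))
print(sense()['qd'],sense()['time'])
E
```

```text
[[439.1 423.3  71. ]
 [491.2 410.9  71. ]
 [464.7 294.6  71. ]
 [409.4 307.3  71. ]] [[420.5 451.4  26. ]
 [520.1 427.9  26. ]
 [483.  264.8  26. ]
 [382.3 289.7  26. ]] along 0.46188781487480474 across -0.527514664871337
shaker base [496.1 103.7   6. ] coaster [492.4 100.7   6. ]
[-0.2  1.5  2.2  0.  -1.3  0. ] 26.1
```

```bash
python3 -m pendant '[[[0,0,0,0],[0,0,0,0],[0,0,0,0],[0,0,0,0],[0,0,0,0],[0,0,0,0],[0,0,0,0],[0,0,0,0],[0,0,0,0],[0,0,0,0]]]'; python3 -c "
from bench import *
print(hand_in())"
```

```text
time: 26.93
tool_pos: [444.6, 357.0, 157.5]
tcp_rot: [179.2, -0.8, -13.2]
ft_force: [-0.5, -0.2, -0.7]
finger_gap: 85.2
the job is handed in; nothing more can be done
None
```

I moved the salt shaker from the holder onto the cork coaster and released it upright, then put the tea carton into the holder. I handed the job in at about 27 s; it reports no verdict.

- **Shaker:** in the last scene picture it stands upright about 5 mm from the coaster's centre.
- **Carton:** in the last wrist picture it is right way up, within about 1 mm of the holder's centre both ways and aligned with it. That it lies flat on the floor rests on the contact force at release and how it looks in the pictures; I did not measure its height.
- **Bystanders:** the gripper was open and clear of everything at the end. I did not reach for the spice jars, the checked cup or the orange look-alike, but I did not re-measure their positions.
- **Disagreements:** the grip gap on the shaker read 38.5 mm against its stated 44 mm; the grasp held anyway. Camera estimates of the same positions differed by up to about 5 mm, within the tolerances.

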